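Hang the two-bar setting gauge back in its own bay

TASK

The bridge gauge marked with two bars is finished with: hang it back astride the rail of the gauge rack, in its own bay, the one whose white label shows two bars. It should end sitting flat and square on the rail between the dividers, set down and let go rather than dropped; leave the other two gauges where they are.

Things in the scene. Friction and masses are not known exactly. Their poses are not given: they have to be found in the camera images.
- gauge_2: two-bar bridge gauge, loose, 0.17-0.35 kg: bright metal upside-down U standing on its feet. 52 (x) x 40 (y) mm; legs 70 mm long, 6 mm thick, 40 mm gap between them along x; bridge 10 mm thick, its top 80 mm above the feet; on it a handle rib 14 mm thick (x), 40 mm long (y), top at 113 mm. Two black bars on each leg's outside and beside the rib. Origin midway between the feet, z up; front = back
- gauge_2_seat (a point): the centre of the underside of gauge_2's bridge, 70 mm above the feet; rests on the rail when hung
- gauge_1: the one-bar bridge gauge, same shape and size as gauge_2 but marked with one bar; still in use, stands loose on the table; same origin and axes
- gauge_3: the three-bar bridge gauge, same shape and size but marked with three bars; already hangs in its own bay, loose on the rail; same origin and axes
- rack: fixed grey rack: flat steel rail along its y, 24 mm wide, 14 mm thick, top 105 mm above the table; 2 dividers (4 mm thick, 30 mm deep) and 2 end cheeks, tops at 125 mm, make 3 bays 62 mm clear, 66 mm pitch. Base 150 x 222 mm, 105 mm of it in front. White leaning labels 75 mm in front of the rail, up to 45 mm high. Origin on the table under the rail's middle; x away from the labels
- bay_1: the bay whose label shows one black bar; origin: the centre of the bay on the top face of the rail; axes as the rack's. Which bay comes where along the rail varies
- bay_2: the bay whose label shows two black bars; origin and axes as for bay_1
- bay_3: the bay whose label shows three black bars; origin and axes as for bay_1; gauge_3 hangs here
Not all that is in view belongs to the job. What is shaped like the gauge_2 but yellow is not meant.

How it is judged:
At the end, for the whole second after the job is handed in: the two-bar gauge sits on the rail in the two-bar bay: its seat site within 12 mm across the rail, 16 mm along it and 5 mm in height of the bay's origin, upright within 0.12 rad, square within 0.4 rad, at rest; the other two gauges within 20 mm of where they started (x of gauge_2_seat in the frame of bay_2 between -0.012 and 0.012 m and y of gauge_2_seat in the frame of bay_2 between -0.016 and 0.016 m and z of gauge_2_seat in the frame of bay_2 between -0.005 and 0.005 m and angle between gauge_2's own z axis and vertical below 0.12 rad and angle between the x axis of gauge_2 and the x axis of bay_2, either way round below 0.4 rad and linear speed of gauge_2 below 0.02 m/s and distance of each of gauge_1, gauge_3 from where it was at the start of the episode below 0.02 m); the robot touches nothing.
It fails at once if the one-bar gauge is moved more than 20 mm (distance of gauge_1 from where it was at the start of the episode above 0.02 m).
It fails at once if the three-bar gauge is moved more than 20 mm (distance of gauge_3 from where it was at the start of the episode above 0.02 m).
It fails at once if the two-bar gauge is dropped: it falls free of the fingers faster than 0.6 m/s (about 20 mm) (linear speed of gauge_2 above 0.6 m/s and contact force between the fingers and gauge_2 below 0.1 N).
It also fails if it takes over 38 s, if anything falls off the work surface, if the arm or the gripper's body presses on something with over 40 N, if the wrist force passes 120 N, or if a joint passes its speed limit or range.

ROBOT

A 7-joint arm with a two-finger parallel gripper is mounted at the origin on the work surface; the furniture and walls round the work are solid. World frame = base frame: x ahead of the robot, y to its left, z up, the work surface at z = 0. Lengths are in m, angles in rad, forces in N, time in s.
With the tool pointing down it reaches from about 0.425 to 0.925 m from the base axis. Payload 6.8 kg.
Tool frame: the origin (TCP) lies on the mounting face of the last link; the fingertips stand 173 mm ahead of it and the grasp point (between the pads) lies 155 mm ahead of it; z points along the fingers, y is the line along which they close (so a half turn about z gives the same grasp; the last joint's range is limited). The gripper opens to 85 mm and grips with 20 to 120 N. Pads are 22 mm wide; open, the fingers measure 114 mm over their backs; the gripper's body (76 mm by 85 mm) begins 54 mm behind the grasp point. The pads swing forward as they close: fully open they stand 13 mm farther back than shut.
Start: joints at [1, 0.477, 0.022, 1.555, -0.011, 1.109, -0.083], TCP at [0.301, -0.604, 0.405] pointing down, gripper open.
Joint ranges: [-2.96, 2.96], [-0.34, 2.1], [-1.41, 1.46], [0.24, 2.44], [-1.37, 4.51], [0.17, 1.92], [-2.96, 2.96]. Speed limits (rad/s): [2.39, 2.39, 3.14, 3.14, 3.14, 3.14, 3.14].

INTERFACE

Orientations are given as a unit quaternion [w, x, y, z].
In Python, from station import bot gives the robot as it stands. The module is installed in compiled form; this text tells all that it offers.
- The arm moves only by the shell command python3 -m pendant 'ROWS' [FORCE]. ROWS is JSON, a list of rows, each a list of 5 numbers: the finger opening in m, from 0 to 0.0854, then the shift along the tool's x, y, z in m, then the turn about the tool's z in degrees. In form: [[jaw, x, y, z, yaw], ...]. A call has 1 to 12 rows; each row shifts and turns the commanded pose from where the row before left it, along the tool's axes as they then stand; what a row does not reach is not made up. A row lasts 1/12 s, in which the tool goes at most 41.7 mm and 7.16 degrees, less where a joint would pass 70% of its speed; a pose out of reach is approached as far as the arm can. A call with a gripper value outside its range is refused whole. The fingers move at their own pace and stop on an object; FORCE is the grip in N (left out, the last holds). Time passes only in rows, so rows that do not move let the fingers close. It gives the time, the measured TCP pose, the force, the opening and the grip force at its end, in the units of the state.
- bot.get_obs(): the state, without advancing time (a new reading comes with each control period).
- bot.read_camera(name): name is "side" or "top"; returns (picture, depth): 420x560x3 uint8, blue, green, red; 420x560 float32, m along the optical axis (not along the pixel's ray), 0 where there is no reading.
- bot.camera_model(name): a dict with "intrinsics" (3x3 intrinsics, pixels), "R" (3x3) and "t" (3): a world point X has camera coordinates R X + t. Camera axes: x right, y down, z forward; pixel columns grow to the right and rows downward; lengths in m; the calibration is good to about 2 mm. A picture is of the moment at which its call begins. camera_model takes no time and is no camera call.
- bot.hand_in(): hands the job in; it is judged then, once.
Trained networks look in the newest picture that a camera, given by its name, has taken for a name from the list of things; names that differ only in an ending like _2 or _b are one class to them, and where a whole thing is asked for, a point or a joint stands for the part that bears it (a point fixed in the world has none). Each returns a list of dicts, best first, with "score" (0 to 1); they miss things now and then, are a little off and sometimes report something else, mostly with a low value. They report only what shows in the picture. A call takes as long as a camera call. They do not tell look-alikes from the thing itself.
- bot.boxes_of(name, camera): "at" ([column, row] in pixels, amid what is visible of it).
- bot.trace(name, camera): "mask" (420x560 bool, what is visible of it) and "at" ([column, row] in pixels, amid what is visible of it).
- bot.pinpoint(name, camera): "at" ([column, row] in pixels: a listed point, or the origin of a listed thing).
The state is a dict: "t": time; "q": joint angles; "joint_vel": joint speeds; "joint_torque": joint torques, N m; "eef_pos": TCP position; "tool_rot": TCP orientation; "contact_force": force on the tool from outside, world axes, zero at the start; "torque": the same for the moment, N m; "gripper_width": opening from 0.0 (shut) to 1.0 (fully open); "grasp_force": force on a finger pad.
Only numpy, scipy, OpenCV 4.12 (cv2) and the standard library are available. Lean on these libraries where they do the work, as an engineer would, in place of code of your own. Each camera call takes 0.05 s, during which the arm holds its last target. There are 200 camera calls.

## Working session

There is one attempt and no reset: what is moved stays moved. The work goes in short steps, Python scripts to look and compute and a shell command to move; the robot and the scene stay as the last step left them, time stands still between calls to the robot, and variables do not carry over. Pictures are saved under pics/ and viewed, at most 10 in all, crops included, and the job is handed in when it is done.

```bash
mkdir -p pics
cat > h.py <<'E'
from station import bot
import numpy as np, cv2
def world(cam,D,mask=None,px=None):
    m=bot.camera_model(cam);K=np.array(m["intrinsics"]);R=np.array(m["R"]);t=np.array(m["t"])
    if px is not None: v,u=np.array([px[1]]),np.array([px[0]]); v=v.round().astype(int);u=u.round().astype(int)
    else: v,u=np.nonzero(mask&(D>0))
    z=D[v,u]; P=np.stack([(u-K[0,2])/K[0,0]*z,(v-K[1,2])/K[1,1]*z,z],1)
    return (P-t)@R
E
python3 - <<'E'
from h import *
o=bot.get_obs();print(o["eef_pos"],o["tool_rot"],o["t"])
for c in("top","side"):
    I,D=bot.read_camera(c);cv2.imwrite(f"pics/{c}0.png",I);np.save(f"{c}0.npy",D)
    for n in("gauge_2","rack","bay_2"):
        try:
            for r in bot.boxes_of(n,c):print(c,n,np.round(r["at"]),round(r["score"],2),world(c,D,px=r["at"]).round(3))
        except Exception as e:print(n,e)
E
```

```text
[ 0.30124486 -0.60373439  0.40373387] [-8.60316092e-04  9.73344047e-01  2.29348097e-01 -2.74849241e-04] 0.0
top gauge_2 [166. 248.] 0.72 [[0.413 0.32  0.082]]
top gauge_2 [281. 215.] 0.63 [[0.468 0.057 0.104]]
top gauge_2 [170. 203.] 0.62 [[0.514 0.308 0.092]]
top gauge_2 [382. 170.] 0.56 [[ 0.556 -0.176  0.115]]
top gauge_2 [133. 223.] 0.55 [[0.47  0.389 0.101]]
top rack [403. 198.] 0.9 [[ 0.513 -0.245  0.01 ]]
top bay_2 [363. 202.] 0.89 [[ 0.503 -0.142  0.034]]
top bay_2 [391. 217.] 0.65 [[ 0.464 -0.205  0.03 ]]
top bay_2 [172. 203.] 0.62 [[0.513 0.303 0.095]]
top bay_2 [415. 226.] 0.6 [[ 0.438 -0.26   0.031]]
side gauge_2 [252. 282.] 0.79 [[0.512 0.323 0.081]]
side gauge_2 [294. 291.] 0.78 [[0.412 0.326 0.081]]
side gauge_2 [258. 316.] 0.69 [[0.47  0.413 0.081]]
side gauge_2 [288. 163.] 0.63 [[ 0.545 -0.165  0.112]]
side gauge_2 [296. 222.] 0.6 [[0.463 0.08  0.08 ]]
side rack [301. 174.] 0.68 [[ 0.524 -0.273  0.009]]
side bay_2 [314. 181.] 0.71 [[ 0.465 -0.2    0.035]]
side bay_2 [327. 176.] 0.64 [[ 0.431 -0.258  0.024]]
side bay_2 [301. 189.] 0.53 [[ 0.497 -0.148  0.032]]
```

View pics/top0.png

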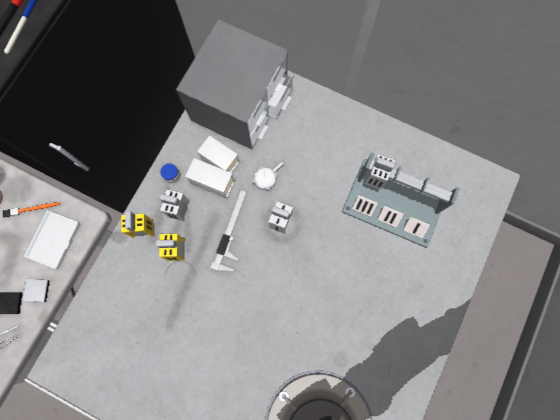

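View pics/side0.png

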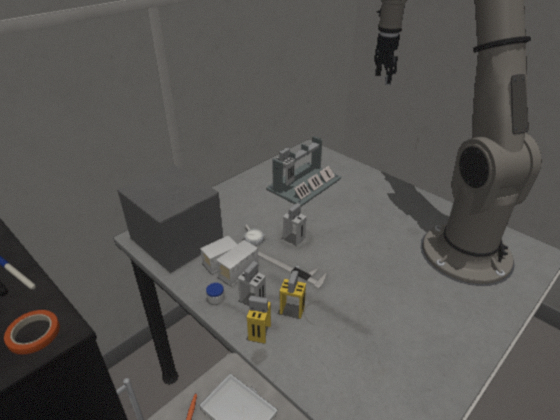

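The top view shows two loose metal gauges at (281,215) and (172,203), yellow look-alikes at (137,224) and (171,246), and the rack with three labels at (363,205), (390,216) and (416,228). I need a closer look at the bar counts.

Run:
```python
from h import *
I=cv2.imread("pics/top0.png");S=cv2.imread("pics/side0.png")
f=lambda A,u,v,w,h,W,H:cv2.resize(A[v:v+h,u:u+w],(W,H),interpolation=cv2.INTER_CUBIC)
a=f(I,257,190,50,50,260,300);b=f(I,147,180,50,50,260,300);c=f(I,340,145,125,105,280,300)
d=f(S,270,200,50,50,260,300);e=f(S,230,255,50,50,260,300);g=f(S,260,130,90,75,280,300)
cv2.imwrite("pics/c.png",np.vstack([np.hstack([a,b,c]),np.hstack([d,e,g])]))
D=np.load("top0.npy")
# top-surface patches: rib and bridge
P=np.full(D.shape+(3,),np.nan);m=D>0;P[m]=world("top",D,m)
def rect(Q,n):
    r=cv2.minAreaRect((Q[:,:2]*1000).astype(np.float32));print(n,len(Q),np.round(r[0]),np.round(r[1]),round(r[2],1),"z",Q[:,2].min().round(3),np.median(Q[:,2]).round(3),Q[:,2].max().round(3))
for n,(x,y) in dict(A=(.47,.06),B=(.514,.308)).items():
    k=(abs(P[...,0]-x)<.05)&(abs(P[...,1]-y)<.05)
    rect(P[k&(P[...,2]>.103)&(P[...,2]<.125)],n+"rib");rect(P[k&(P[...,2]>.07)],n+"top")
k=(abs(P[...,0]-.53)<.12)&(abs(P[...,1]+.22)<.17)
for lo,hi in((.095,.109),(.117,.13),(.13,.15),(.002,.013)):
    q=P[k&(P[...,2]>lo)&(P[...,2]<hi)];rect(q,f"rack{lo}")
for n,px in dict(l=(363,205),m=(390,216),r=(416,228)).items():print(n,world("top",D,px=px).round(3))
```

```text
Arib 120 [476.  58.] [40. 15.] 66.4 z 0.103 0.112 0.118
Atop 411 [476.  58.] [40. 52.] 65.6 z 0.07 0.081 0.118
Brib 120 [521. 307.] [39. 14.] 72.9 z 0.104 0.112 0.118
Btop 433 [521. 307.] [41. 53.] 72.1 z 0.07 0.081 0.118
rack0.095 792 [ 529. -235.] [210.  47.] 61.5 z 0.095 0.104 0.109
rack0.117 249 [ 531. -238.] [210.  45.] 62.8 z 0.117 0.123 0.13
rack0.13 141 [ 563. -178.] [40. 15.] 63.8 z 0.13 0.146 0.15
rack0.002 3281 [ 530. -220.] [339. 240.] 89.9 z 0.002 0.009 0.013
l [[ 0.498 -0.142  0.028]]
m [[ 0.467 -0.204  0.027]]
r [[ 0.433 -0.262  0.03 ]]
```

View pics/c.png

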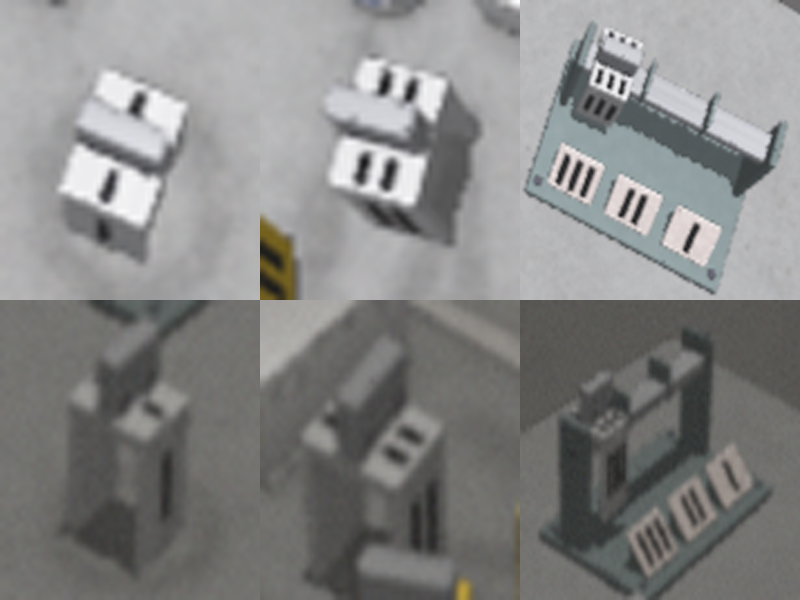

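Gauge A at (281,215) has one bar. Gauge B at (172,203) has two, so it's gauge_2, at about (0.521, 0.307) with its rib along 73°. The labels from left to right show three, two and one bars, so bay_2 is the middle one at about (0.531, -0.237). I'll start moving.

```bash
python3 -m pendant '[[0.045,0.031,-0.0255,0,0],[0.045,0.031,-0.0255,0,0],[0.045,0.031,-0.0255,0,0],[0.045,0.031,-0.0255,0,0],[0.045,0.031,-0.0255,0,0],[0.045,0.031,-0.0255,0,0],[0.045,0.031,-0.0255,0,0],[0.045,0.031,-0.0255,0,0],[0.045,0.031,-0.0255,0,0],[0.045,0.031,-0.0255,0,0],[0.045,0.031,-0.0255,0,0],[0.045,0.031,-0.0255,0,0]]' 40
cat > go.py <<'E'
import sys
from h import *
from scipy.spatial.transform import Rotation as Ro
# go.py x y z yangle(deg): remaining shift in tool axes (now) and yaw
x,y,z,a=map(float,sys.argv[1:5]);o=bot.get_obs();w=o["tool_rot"];R=Ro.from_quat([w[1],w[2],w[3],w[0]]).as_matrix()
d=R.T@(np.array([x,y,z])-o["eef_pos"]);ya=np.degrees(np.arctan2(R[1,1],R[0,1]))
e=(ya-a+90)%180-90
print("t",o["t"],"pos",np.round(o["eef_pos"],4),"shift",d.round(4),"yaw",e.round(1),"tilt",np.degrees(np.arccos(-R[2,2])).round(2),"w",o["gripper_width"],"F",np.round(o["contact_force"],1),"g",o["grasp_force"])
E
python3 go.py 0.521 0.307 0.40 -17
```

```text
t: 1.4
eef_pos: [0.498, -0.1623, 0.4051]
tool_rot: [0.0, 0.973, 0.229, 0.0]
contact_force: [1.6, -0.3, -0.1]
gripper_width: 0.528
grasp_force: 0.0
t 1.4 pos [ 0.498  -0.1623  0.4051] shift [ 0.23   -0.4097  0.005 ] yaw -46.5 tilt 0.05 w 0.5277472555562057 F [ 1.6 -0.3 -0.1] g 0.0
```

Run:
```python
from h import *
D=np.load("top0.npy");P=np.full(D.shape+(3,),np.nan);m=D>0;P[m]=world("top",D,m)
a=np.radians(62.3);ey=np.array([np.cos(a),np.sin(a)]);ex=np.array([ey[1],-ey[0]])
X=(P[...,:2]-[.531,-.237]);u=X@ex;v=X@ey
k=(abs(P[...,2]-.105)<.004)&(abs(u)<.03)
for lo,hi in((-.025,.025),(-.09,-.04)):
    q=k&(v>lo)&(v<hi);print("rail across",np.percentile(u[q],[0,2,50,98,100]).round(4),q.sum())
    print("slope deg",np.degrees(np.polyfit(v[q],u[q],1)[0]))
# column heights along rail
for s in np.arange(-.115,.115,.004):
    q=(abs(u)<.02)&(abs(v-s)<.002);
    if q.any():print(round(s,3),np.nanmax(P[q][:,2]).round(3),end="; ")
```

```text
rail across [-0.0104 -0.0095  0.0018  0.0137  0.0148] 215
slope deg -0.3554510124067344
rail across [-0.0101 -0.009   0.0028  0.0146  0.0159] 227
slope deg -0.8741381267183272
-0.115 0.003; -0.111 0.01; -0.107 0.123; -0.103 0.128; -0.099 0.128; -0.095 0.109; -0.091 0.106; -0.087 0.107; -0.083 0.107; -0.079 0.108; -0.075 0.106; -0.071 0.108; -0.067 0.109; -0.063 0.108; -0.059 0.107; -0.055 0.107; -0.051 0.108; -0.047 0.107; -0.043 0.109; -0.039 0.106; -0.035 0.127; -0.031 0.128; -0.027 0.108; -0.023 0.109; -0.019 0.11; -0.015 0.108; -0.011 0.106; -0.007 0.107; -0.003 0.107; 0.001 0.109; 0.005 0.107; 0.009 0.108; 0.013 0.108; 0.017 0.108; 0.021 0.106; 0.025 0.106; 0.029 0.126; 0.033 0.128; 0.037 0.108; 0.041 0.107; 0.045 0.138; 0.049 0.147; 0.053 0.15; 0.057 0.15; 0.061 0.152; 0.065 0.152; 0.069 0.151; 0.073 0.149; 0.077 0.151; 0.081 0.15; 0.085 0.15; 0.089 0.114; 0.093 0.108; 0.097 0.127; 0.101 0.128; 0.105 0.123; 0.109 0.013; 0.113 0.002;
```

```bash
python3 -m pendant '[[0.045,0.019,-0.034,0,0],[0.045,0.019,-0.034,0,0],[0.045,0.019,-0.034,0,0],[0.045,0.019,-0.034,0,0],[0.045,0.019,-0.034,0,0],[0.045,0.019,-0.034,0,0],[0.045,0.019,-0.034,0,0],[0.045,0.019,-0.034,0,0],[0.045,0.019,-0.034,0,0],[0.045,0.019,-0.034,0,0],[0.045,0.019,-0.034,0,0],[0.045,0.019,-0.034,0,0]]'>/dev/null
python3 -m pendant '[[0.045,0,0,0,-6.7],[0.045,0,0,0,-6.7],[0.045,0,0,0,-6.7],[0.045,0,0,0,-6.7],[0.045,0,0,0,-6.7],[0.045,0,0,0,-6.5],[0.045,0,0,0,-6.5],[0.045,0,0,0,0]]'
python3 go.py 0.521 0.307 0.258 -17
python3 - <<'E'
from h import *
I,D=bot.read_camera("top");cv2.imwrite("pics/t1.png",I)
for c in("top","side"):
    if c=="side":I,D=bot.read_camera(c)
    for r in bot.pinpoint("gauge_2",c):print(c,np.round(r["at"]),round(r["score"],2))
E
```

```text
t: 3.07
eef_pos: [0.5196, 0.3025, 0.4046]
tool_rot: [-0.0, 0.803, 0.596, -0.0]
contact_force: [0.9, -0.2, -0.4]
gripper_width: 0.528
grasp_force: 0.0
t 3.0667 pos [0.5196 0.3025 0.4046] shift [0.0047 0.     0.1466] yaw 0.2 tilt 0.01 w 0.5282806587736664 F [ 0.9 -0.2 -0.4] g 0.0
top [379. 176.] 0.87
top [174. 250.] 0.75
top [142. 230.] 0.71
top [400. 192.] 0.63
side [291. 309.] 0.89
side [255. 303.] 0.73
side [294. 236.] 0.71
side [284. 183.] 0.63
side [257. 332.] 0.59
```

```bash
python3 -m pendant '[[0.045,0.0047,0,0.03,0],[0.045,0,0,0.03,0],[0.045,0,0,0.03,0],[0.045,0,0,0.02,0],[0.045,0,0,0.015,0],[0.045,0,0,0.01,0],[0.045,0,0,0.01,0],[0.045,0,0,0,0]]'
python3 - <<'E'
from h import *
I,D=bot.read_camera("side");cv2.imwrite("pics/s2.png",cv2.resize(I[200:340,180:340],None,fx=4,fy=4,interpolation=cv2.INTER_CUBIC))
E
python3 go.py 0.521 0.307 0.258 -17
```

```text
t: 3.93
eef_pos: [0.5205, 0.307, 0.2582]
tool_rot: [-0.0, 0.804, 0.595, -0.001]
contact_force: [-0.2, -0.3, -0.6]
gripper_width: 0.53
grasp_force: 0.0
t 3.9833 pos [0.5208 0.3072 0.2593] shift [-0.0002  0.0003  0.0013] yaw -0.0 tilt 0.05 w 0.5295515341412381 F [-0.2 -0.9  0.8] g 0.0
```

View pics/s2.png

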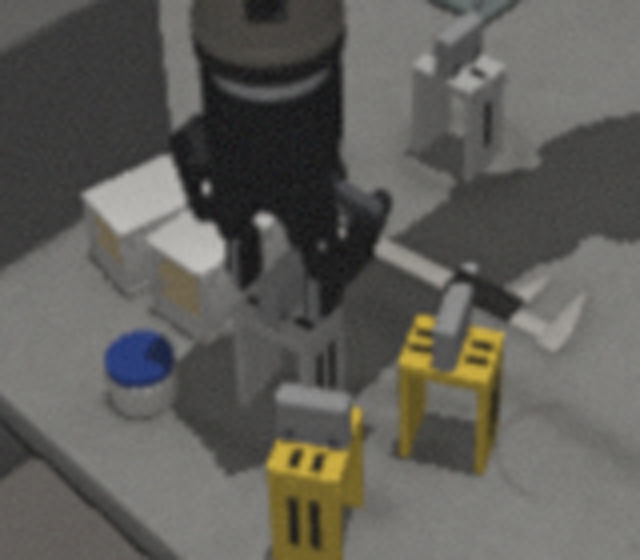

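The fingers straddle the rib at about (280,280) in the crop, clear of the yellow gauges. Next I close the gripper and lift.

```bash
python3 -m pendant '[[0,0,0,0,0],[0,0,0,0,0],[0,0,0,0,0],[0,0,0,0,0],[0,0,0,0,0],[0,0,0,0,0],[0,0,0,0,0],[0,0,0,0,0]]' 60
python3 -m pendant '[[0,0,0,-0.005,0],[0,0,0,-0.01,0],[0,0,0,-0.02,0],[0,0,0,-0.03,0],[0,0,0,-0.03,0],[0,0,0,-0.03,0],[0,0,0,-0.03,0],[0,0,0,-0.02,0],[0,0,0,-0.01,0],[0,0,0,0,0]]'
python3 go.py 0.5325 -0.239 0.443 -27.5
```

```text
t: 4.65
eef_pos: [0.5211, 0.3077, 0.2607]
tool_rot: [0.0, 0.804, 0.595, 0.001]
contact_force: [0.2, 0.6, 6.1]
gripper_width: 0.15
grasp_force: 63.9
t: 5.48
eef_pos: [0.521, 0.3076, 0.4474]
tool_rot: [0.0, 0.804, 0.595, 0.002]
contact_force: [1.0, 0.4, -1.3]
gripper_width: 0.149
grasp_force: 62.7
t 5.4833 pos [0.521  0.3076 0.4474] shift [-0.5193  0.1707  0.0033] yaw 10.5 tilt 0.24 w 0.14941773554433752 F [ 1.   0.4 -1.3] g 62.6641309261322
```

```bash
python3 -m pendant '[[0,-0.015,0.005,0,0],[0,-0.03,0.01,0,0],[0,-0.036,0.012,0,0],[0,-0.036,0.012,0,0],[0,-0.036,0.012,0,0],[0,-0.036,0.012,0,0],[0,-0.036,0.012,0,0],[0,-0.036,0.012,0,0],[0,-0.036,0.012,0,0],[0,-0.036,0.012,0,0],[0,-0.036,0.012,0,0],[0,-0.036,0.012,0,0]]' >/dev/null
python3 -m pendant '[[0,-0.036,0.012,0,0],[0,-0.036,0.012,0,0],[0,-0.03,0.01,0,0],[0,-0.012,0.004,0,0],[0,0,0,0,3.5],[0,0,0,0,3.5],[0,0,0,0,3.5],[0,0,0,0,0]]'
python3 go.py 0.5325 -0.239 0.443 -27.5
python3 - <<'E'
from h import *
I,D=bot.read_camera("side");cv2.imwrite("pics/s3.png",cv2.resize(I[60:220,210:380],None,fx=3.5,fy=3.5,interpolation=cv2.INTER_CUBIC))
I,D=bot.read_camera("top");np.save("top3.npy",D);cv2.imwrite("pics/t3.png",I)
E
```

```text
t: 7.15
eef_pos: [0.5343, -0.2393, 0.4428]
tool_rot: [-0.001, 0.855, 0.518, -0.001]
contact_force: [-0.0, -0.1, -3.1]
gripper_width: 0.152
grasp_force: 62.6
t 7.15 pos [ 0.5343 -0.2393  0.4428] shift [-0.0006 -0.0017 -0.0002] yaw -0.1 tilt 0.19 w 0.1524363583581019 F [-0.  -0.1 -3.1] g 62.61943817138672
```

View pics/s3.png

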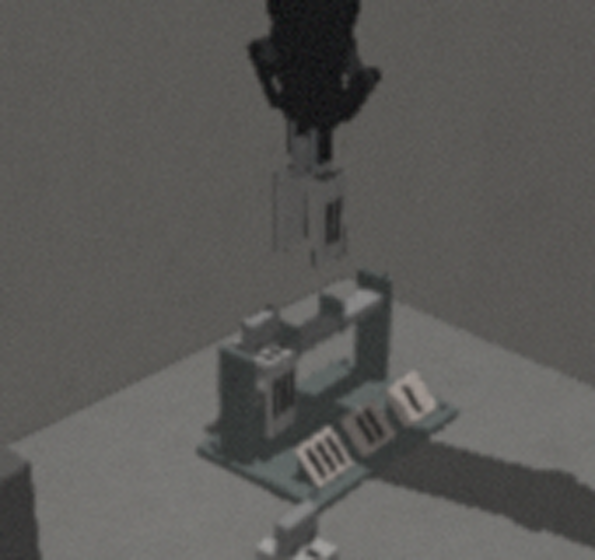

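The gauge hangs upright from the fingers above the middle bay. I'll lower it partway, so the feet are near rail height, and check the straddle.

```bash
python3 -m pendant '[[0,-0.0006,-0.0017,0.015,0],[0,0,0,0.025,0],[0,0,0,0.02,0],[0,0,0,0.015,0],[0,0,0,0.01,0],[0,0,0,0.01,0],[0,0,0,0,0]]'
python3 - <<'E'
from h import *
I,D=bot.read_camera("side");cv2.imwrite("pics/s4.png",cv2.resize(I[90:210,240:360],None,fx=4.8,fy=4.8,interpolation=cv2.INTER_CUBIC))
P=np.full(D.shape+(3,),np.nan);m=D>0;P[m]=world("side",D,m)
a=np.radians(62.6);ey=np.array([np.cos(a),np.sin(a)]);ex=np.array([ey[1],-ey[0]])
X=P[...,:2]-[.5325,-.239];u=X@ex;v=X@ey
k=(P[...,2]>.13)&(P[...,2]<.172)&(abs(v)<.035)&(abs(u)<.06)
print(k.sum(),"u",np.percentile(u[k],[1,50,99]).round(4),"v",np.percentile(v[k],[1,50,99]).round(4))
E
python3 go.py 0.5325 -0.239 0.2957 -27.5
```

```text
t: 7.83
eef_pos: [0.5324, -0.2392, 0.3477]
tool_rot: [-0.001, 0.855, 0.519, -0.001]
contact_force: [-0.6, 0.3, -1.3]
gripper_width: 0.152
grasp_force: 62.5
211 u [-0.0303 -0.021   0.0219] v [-0.0225  0.0049  0.0191]
t 7.8833 pos [ 0.5328 -0.2393  0.349 ] shift [ 0.0001 -0.0003  0.0533] yaw 0.1 tilt 0.09 w 0.14765298677814462 F [-0.8 -0.8 -1.8] g 62.53783106803894
```

View pics/s4.png

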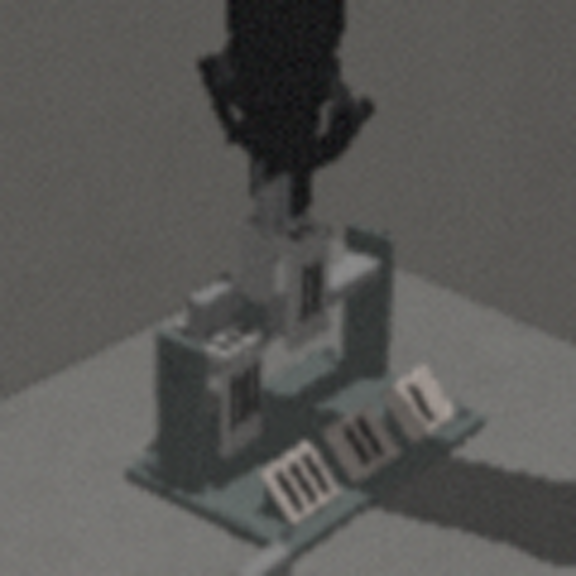

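The near leg passes in front of the rail between the dividers and nothing is touching. I'll lower the rest of the way.

```bash
python3 -m pendant '[[0,0,0,0.015,0],[0,0,0,0.015,0],[0,0,0,0.01,0],[0,0,0,0.005,0],[0,0,0,0.003,0],[0,0,0,0,0],[0,0,0,0,0]]'
python3 go.py 0.5325 -0.239 0.2957 -27.5
```

```text
t: 8.47
eef_pos: [0.5333, -0.2394, 0.3024]
tool_rot: [0.0, 0.855, 0.519, 0.0]
contact_force: [-0.1, 0.1, -2.1]
gripper_width: 0.153
grasp_force: 62.6
t 8.4667 pos [ 0.5333 -0.2394  0.3024] shift [ 0.     -0.0009  0.0067] yaw 0.0 tilt 0.06 w 0.1529671980508851 F [-0.1  0.1 -2.1] g 62.63411521911621
```

```bash
python3 -m pendant '[[0,0,0,0.002,0],[0,0,0,0.002,0],[0,0,0,0.001,0],[0,0,0,0.001,0],[0,0,0,0,0],[0,0,0,0,0]]'
```

```text
t: 8.97
eef_pos: [0.533, -0.2394, 0.2957]
tool_rot: [0.0, 0.855, 0.519, 0.0]
contact_force: [-0.1, -0.6, -1.6]
gripper_width: 0.152
grasp_force: 62.6
```

```bash
python3 -m pendant '[[0,0,0,0.001,0],[0,0,0,0.001,0],[0,0,0,0,0],[0,0,0,0,0]]'; python3 -m pendant '[[0,0,0,0.001,0],[0,0,0,0,0],[0,0,0,0,0]]'
```

```text
t: 9.3
eef_pos: [0.533, -0.2393, 0.2956]
tool_rot: [0.0, 0.855, 0.519, -0.0]
contact_force: [-5.9, 1.3, 14.6]
gripper_width: 0.151
grasp_force: 64.8
t: 9.55
eef_pos: [0.533, -0.2393, 0.2956]
tool_rot: [0.001, 0.855, 0.519, -0.0]
contact_force: [-8.5, 2.7, 21.7]
gripper_width: 0.149
grasp_force: 66.0
```

Force rises at exactly the expected height, so it's seated. I'll ease off the pressure, open and retreat.

```bash
python3 -m pendant '[[0,0,0,-0.002,0],[0,0,0,0,0],[0.02,0,0,0,0],[0.03,0,0,0,0],[0.04,0,0,0,0],[0.04,0,0,0,0],[0.04,0,0,0,0],[0.04,0,0,0,0]]'
python3 -m pendant '[[0.04,0,0,-0.005,0],[0.04,0,0,-0.01,0],[0.04,0,0,-0.02,0],[0.04,0,0,-0.03,0],[0.04,0,0,-0.03,0],[0.04,0,0,-0.03,0],[0.04,0,0,-0.03,0],[0.04,-0.03,0,-0.01,0],[0.04,-0.035,0,0,0],[0.04,-0.035,0,0,0],[0.04,-0.035,0,0,0],[0.04,-0.035,0,0,0]]'
python3 -m pendant '[[0.04,-0.03,0,0,0],[0.04,-0.02,0,0,0],[0.04,0,0,0,0],[0.04,0,0,0,0]]' >/dev/null
python3 - <<'E'
from h import *
I,D=bot.read_camera("side");S,DS=bot.read_camera("top")
cv2.imwrite("pics/s5.png",np.hstack([cv2.resize(I[110:210,250:350],(400,400)),cv2.resize(S[135:255,335:475],(400,400))]))
D=DS;P=np.full(D.shape+(3,),np.nan);m=D>0;P[m]=world("top",D,m)
for n,(x,y) in dict(g2=(.5325,-.239),g3=(.563,-.178),g1=(.476,.058)).items():
    k=np.hypot(P[...,0]-x,P[...,1]-y)<.035; z=.103 if n=="g1" else .135
    q=P[k&(P[...,2]>z)&(P[...,2]<.16)]
    if len(q): r=cv2.minAreaRect((q[:,:2]*1000).astype(np.float32));print(n,len(q),np.round(r[0],1),np.round(r[1]),r[2],np.median(q[:,2]))
E
```

```text
t: 10.22
eef_pos: [0.5329, -0.2394, 0.2945]
tool_rot: [-0.0, 0.855, 0.519, -0.0]
contact_force: [0.6, 0.2, 0.9]
gripper_width: 0.468
grasp_force: 0.0
t: 11.22
eef_pos: [0.4534, -0.3913, 0.4612]
tool_rot: [0.001, 0.855, 0.519, 0.0]
contact_force: [0.4, -0.2, 0.2]
gripper_width: 0.469
grasp_force: 0.0
g2 145 [ 533.8 -239.3] [40. 15.] 61.620506286621094 0.14608991975051244
g3 138 [ 563.3 -178.2] [40. 15.] 66.42266082763672 0.14630614496688643
g1 121 [476.2  57.6] [40. 15.] 64.11679077148438 0.11234006810014283
```

View pics/s5.png

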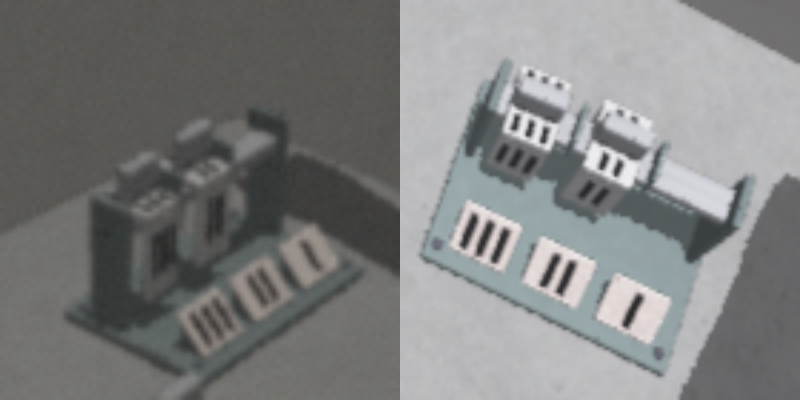

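The two-bar gauge sits square in the middle (two-bar) bay, level with gauge_3 (rib tops both at 0.146 m), and the other two gauges haven't moved.

```bash
python3 -c "
from station import bot
print(bot.hand_in())"
```

```text
the job is handed in; nothing more can be done
None
```

The two-bar gauge now hangs flat and square in its own bay, set down and let go, with the other two gauges where they started; the job is handed in, but no verdict was returned.

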